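# Set the feed gate to its gauge with the knurled wheel

## Robot

A 7-joint arm with a two-finger parallel gripper is mounted at the origin on the work surface. World frame = base frame: x ahead of the robot, y to its left, z up, the work surface at z = 0. Lengths are in m, angles in rad, forces in N, time in s.
With the tool pointing down it reaches from about 0.4 to 0.85 m from the base axis. Payload 10.4 kg.
Tool frame: the origin (TCP) lies at the very end of the fingers, on their centre line; the grasp point (between the pads) lies 19 mm behind it; z points along the fingers, y is the direction in which the jaws open and shut (so a half turn about z gives the same grasp; the last joint's range is limited). The gripper opens to 87 mm and grips with 3 to 60 N. Pads are 19 mm wide; open, the fingers measure 117 mm over their backs; the gripper's body (75 mm by 190 mm) begins 51 mm behind the grasp point.
Start: joints at [1.253, 0.332, -0.065, 1.46, 0.022, 1.35, -0.088], TCP at [0.182, -0.598, 0.223] pointing down, gripper open.
Joint ranges: [-2.6, 2.6], [-0.5, 2.12], [-1.47, 1.34], [0.16, 2.42], [-1.27, 4.41], [0.06, 2.06], [-2.6, 2.6]. Speed limits (rad/s): [2.22, 2.22, 2.79, 2.79, 3.14, 3.14, 3.14].

## Interface

Orientations are given as a unit quaternion [x, y, z, w].
In Python, from bench import r, eyes, job gives the robot as it stands. The module is installed in compiled form; this text tells all that it offers.
- The arm moves only by the tool play_rows, never from a script. Its argument "motion" is a list of rows, each a list of 7 numbers: the shift along the tool's x, y, z as a fraction of full scale, then the turn, a rotation vector about the tool's x, y, z as a fraction of full scale, then the opening in per cent of the stroke, from 0 (shut) to 100 (fully open). A call has 1 to 5 rows; each row is the pose to reach, as a shift and turn from the pose commanded when the call began, along the tool's axes at that moment; what a row does not reach only later rows make up. Full scale, the value 1, is 0.2 m for a shift and 90 degrees for a turn. A row lasts 1/8 s, in which the tool goes at most 62.5 mm and 10.7 degrees, less where a joint would pass 70% of its speed; a pose out of reach is approached as far as the arm can. A call with a number of a shift or a turn outside -1 to 1 is refused whole. A call with a gripper value outside its range is refused whole. The fingers move at their own pace and stop on an object; "squeeze" is the grip in N (left out, the last holds). Time passes only in rows, so rows that repeat a pose let the fingers close. It gives the time, the measured TCP pose, the force and the opening at its end, in the units of the state.
- r.read_state(): the state, without advancing time (a new reading comes with each control period).
- eyes.camera(name): name is "side" or "top" or "wrist"; returns a dict with "image" (420x560x3 uint8, red, green, blue), "mtx" (3x3 intrinsics, pixels), "R" (3x3) and "t" (3): a world point X has camera coordinates R X + t. Camera axes: x right, y down, z forward; pixel columns grow to the right and rows downward; lengths in m; the calibration is good to about 2 mm. A picture is of the moment at which its call begins. There is no depth.
- job.close_job(): hands the job in, once; it reports no verdict.
Trained networks look in a picture, given as the dict that the camera call returned (one of the last four; its "shot" number tells which), for a name from the list of things; names that differ only in an ending like _2 or _b are one class to them, and where a whole thing is asked for, a point or a joint stands for the part that bears it (a point fixed in the world has none). Each returns a list of dicts, best first, with "p" (0 to 1); they miss things now and then, are a little off and sometimes report something else, mostly with a low value. They report only what shows in the picture. A call takes as long as a camera call.
- eyes.regions_of(picture, label): "region" (420x560 bool, what is visible of it) and "xy" ([column, row] in pixels, amid what is visible of it).
- eyes.landmark_of(picture, label): "xy" ([column, row] in pixels: a listed point, or the origin of a listed thing).
The state is a dict: "time": time; "joint_positions": joint angles; "joint_vel": joint speeds; "joint_torque": joint torques, N m; "ee_pos": TCP position; "eef_rot": TCP orientation; "ft_force": force on the tool from outside, world axes, zero at the start; "torque": the same for the moment, N m; "width": finger opening in m.
Only numpy, scipy, OpenCV 4.12 (cv2) and the standard library are available. Lean on these libraries where they do the work, as an engineer would, in place of code of your own. Each camera call takes 0.05 s, during which the arm holds its last target. There are 200 camera calls.

## Task

On the feed gate unit, roll the knurled adjuster wheel under a fingertip until the shutter has closed the gap as far as the gauge mark: the ridge on the shutter's nose level with the ridge on the gauge block lying beside it. Move the shutter only by the wheel, never by touching it. Pick nothing up, leave the gauge block and everything else where it is, and finish clear of the unit.

Things in the scene. Friction and masses are not known exactly. Their poses are not given: they have to be found in the camera images.
- unit: The feed gate unit, bolted down: grey deck 220 x 300 mm, top 35 mm above the counter. Origin: centre of its underside. z up; y runs along the 300 mm side, the way the shutter closes; the knurled wheel is on the -x half, shutter and gauge block on the +x half, with a fixed lip and clear window (to 50 mm above the deck) beyond the shutter at y = 40 to 136 mm. The wheel is its highest part.
- wheel_axle (a point): Centre of the upright knurled steel wheel, 72 mm diameter, 24 mm wide, its level axle along the unit's x. At rest 80 mm above the counter and 55 mm to the -x side of the unit's origin, so the wheel's top is 116 mm above the counter (look-only ribs 1 mm more). Two cheeks, 60 mm long, outer faces 43 mm apart, flank it up to 90 mm above the counter.
- wheel: The same wheel, same centre; axes turn with it. Rolling its top towards the unit's +y drives the shutter to +y, and back likewise: 18 mm of shutter per radian (1 mm per 2 mm of rim). It needs about 1.5 N at the rim and stays where left. Its axle is rigid; a light push of 5 to 15 N on its top gives grip enough to roll it, several short strokes being needed. At the start it is at its open stop.
- shutter: Steel shutter plate 58 mm wide, 100 mm long, 8 mm thick, sliding on the deck along the unit's y, travel 55 mm. Across its nose (+y end) stands a straight ridge 58 mm long (x), 8 mm wide (y), its top 22 mm above the deck. Origin: middle of the ridge, at deck height; axes as the unit's. Not to be touched.
- shutter_ridge (a point): Top middle of the shutter's nose ridge, 22 mm above the deck.
- gauge: Loose dark steel gauge block on the deck at the shutter's +x side, 30 (x) x 40 (y) x 14 mm, with a ridge 30 mm long (x), 8 mm wide, across its middle, top 22 mm above the deck: the gauge mark. Origin: centre of its underside; axes as the unit's. It starts 19 to 43 mm ahead (+y) of the shutter's ridge; set right, both ridges stand in one straight line. Not to be touched.
- gauge_ridge (a point): Top middle of the gauge block's ridge, 22 mm above the deck.
- impeller: Orange plastic impeller, 90 mm across, 30 mm high, lying on the counter; origin under its centre. Leave alone.
- collar: Plain metal shaft collar, 34 mm across, 14 mm high, on the unit's deck; origin under its centre. Leave alone.
- puck: Grey sensor puck, 40 mm across, 19 mm high, on the unit's deck; origin under its centre. Leave alone.
- foot0: Aluminium L-shaped mounting foot, 50 x 40 mm, 45 mm high; origin under its centre. Leave alone.
- foot1: Second, equal mounting foot. Leave alone.
- driver: Screwdriver lying on the counter. Leave alone.
- grease: Closed jar, 48 mm across, 90 mm high; origin under its centre. Leave alone.

How it is judged:
By the outcome, as a careful person would: the job done as asked, in the order asked, and still so for the second after the job is handed in, with the robot touching nothing.
It also fails if it takes over 40 s, if anything falls off the work surface, if the arm or the gripper's body presses on something with over 40 N, if the wrist force passes 120 N, or if a joint passes its speed limit or range.

## Working session

There is one attempt and no reset: what is moved stays moved. The work goes in short steps, Python scripts to look and compute and a tool call to move; the robot and the scene stay as the last step left them, time stands still between calls to the robot, and variables do not carry over. Pictures are saved under pics/ and viewed, about 8 in all and at most 12, crops included, and the job is handed in when it is done.

Besides the shell and the picture viewer there is one more tool, called by a JSON object that holds its "fn" and its "kwargs". play_rows: Moves the arm, as the interface text tells. Shift numbers are shares of 0.2 m and turn numbers shares of 90 degrees, none past 1 either way. Its arguments: {"type":"object","properties":{"motion":{"type":"array","items":{"type":"array","items":{"type":"number"}}},"squeeze":{"type":"number"}},"required":["motion"]}

```bash
mkdir -p pics; cat > h.py <<'E'
import numpy as np, cv2
from bench import r, eyes, job
def ray(p,uv):
    d=np.linalg.inv(p["mtx"])@np.array([uv[0],uv[1],1.]);R=np.array(p["R"]);return -R.T@np.array(p["t"]),R.T@d
def atz(p,uv,z):
    c,d=ray(p,uv);return c+d*(z-c[2])/d[2]
def tri(obs):
    A=np.zeros((3,3));b=np.zeros(3)
    for p,uv in obs:
        c,d=ray(p,uv);d=d/np.linalg.norm(d);P=np.eye(3)-np.outer(d,d);A+=P;b+=P@c
    return np.linalg.solve(A,b)
def proj(p,X):
    c=np.array(p["R"])@np.array(X)+np.array(p["t"]);q=p["mtx"]@c;return q[:2]/q[2]
def save(p,n,crop=None,s=1):
    im=p["image"][:,:,::-1]
    if crop: a,b,c,d=crop; im=im[b:d,a:c]
    cv2.imwrite("pics/"+n,cv2.resize(im,None,fx=s,fy=s,interpolation=cv2.INTER_CUBIC))
E
python3 - <<'E'
from h import *
np.set_printoptions(precision=4,suppress=True)
s=r.read_state();print(s["ee_pos"],s["eef_rot"],s["width"],s["ft_force"])
P={n:eyes.camera(n) for n in("side","top")}
cv2.imwrite("pics/a.png",np.hstack([P["side"]["image"],P["top"]["image"]])[:,:,::-1][:, :][::1])
im=np.vstack([P["side"]["image"],P["top"]["image"]])[:,:,::-1]
cv2.imwrite("pics/a.png",cv2.resize(np.hstack([P["side"]["image"],P["top"]["image"]])[:,:,::-1],(800,300),interpolation=cv2.INTER_AREA))
save(P["top"],"top.png",None,1.4)
for l,z in [("unit",0),("wheel_axle",.08),("shutter_ridge",.057),("gauge_ridge",.057),("gauge",.035),("shutter",.035),("grease",0),("foot0",0),("impeller",0),("puck",.035),("collar",.035)]:
    ob=[]
    for n in P:
        L=eyes.landmark_of(P[n],l)
        for k in L[:2]: print(l,n,round(k["p"],2),np.array(k["xy"]),atz(P[n],k["xy"],z))
        if L: ob.append((P[n],L[0]["xy"]))
    if len(ob)==2: print("  tri",tri(ob))
E
```

```text
[ 0.1815 -0.5977  0.2218] [ 0.9892  0.1469 -0.0001 -0.0007] 0.087025883356032 [ 0.0552 -0.0865  0.5096]
unit side 0.68 [283.9 230.3] [ 0.5518 -0.0351  0.    ]
unit top 0.85 [306.1 219.8] [ 0.5525 -0.0274  0.    ]
  tri [ 0.5516 -0.0271  0.0055]
wheel_axle side 0.77 [307.9 205.3] [ 0.4924 -0.0298  0.08  ]
wheel_axle top 0.83 [311.6 241.8] [ 0.4988 -0.0342  0.08  ]
wheel_axle top 0.62 [350.  173.6] [ 0.6351 -0.1101  0.08  ]
  tri [ 0.4956 -0.0341  0.0778]
shutter_ridge side 0.69 [271.  206.4] [ 0.5856 -0.0578  0.057 ]
shutter_ridge top 0.64 [318.9 198.7] [ 0.588  -0.0503  0.057 ]
shutter_ridge top 0.3 [318.9 199.5] [ 0.5864 -0.0503  0.057 ]
  tri [ 0.586  -0.0498  0.0622]
gauge_ridge side 0.55 [247.8 218.7] [0.6384 0.0017 0.057 ]
gauge_ridge top 0.51 [294.3 176.9] [ 0.6327 -0.0001  0.057 ]
  tri [ 0.636  -0.0003  0.055 ]
gauge side 0.53 [249.4 224.5] [ 0.6361 -0.0058  0.035 ]
gauge side 0.27 [327.9 245.5] [0.4444 0.0737 0.035 ]
gauge top 0.68 [296.9 175.5] [ 0.6412 -0.006   0.035 ]
  tri [ 0.6385 -0.0059  0.0356]
shutter side 0.81 [270.2 213.7] [ 0.5879 -0.0577  0.035 ]
shutter side 0.
[... 349 characters left out ...]
1.8] [ 0.564  -0.2317  0.    ]
foot0 top 0.79 [403.8 212.9] [ 0.5701 -0.2368  0.    ]
foot0 top 0.71 [410.8 251.9] [ 0.487  -0.2485  0.    ]
  tri [ 0.5242 -0.2208  0.0299]
impeller side 0.69 [326.1 292.7] [0.4504 0.198  0.    ]
impeller top 0.85 [197.2 270.6] [0.4416 0.2015 0.    ]
impeller top 0.4 [295.4 175.8] [ 0.6492 -0.0036  0.    ]
  tri [0.4461 0.2007 0.0022]
puck side 0.57 [326.2 245.2] [0.4483 0.0727 0.035 ]
puck side 0.25 [310.5 190.9] [ 0.4846 -0.1795  0.035 ]
puck top 0.8 [257.7 268.8] [0.4466 0.0717 0.035 ]
  tri [0.4474 0.0717 0.0342]
collar side 0.65 [249.5 196.3] [ 0.6501 -0.1429  0.035 ]
collar top 0.68 [350.3 173.8] [ 0.6462 -0.1179  0.035 ]
  tri [ 0.6445 -0.1156  0.0506]
```

View pics/top.png

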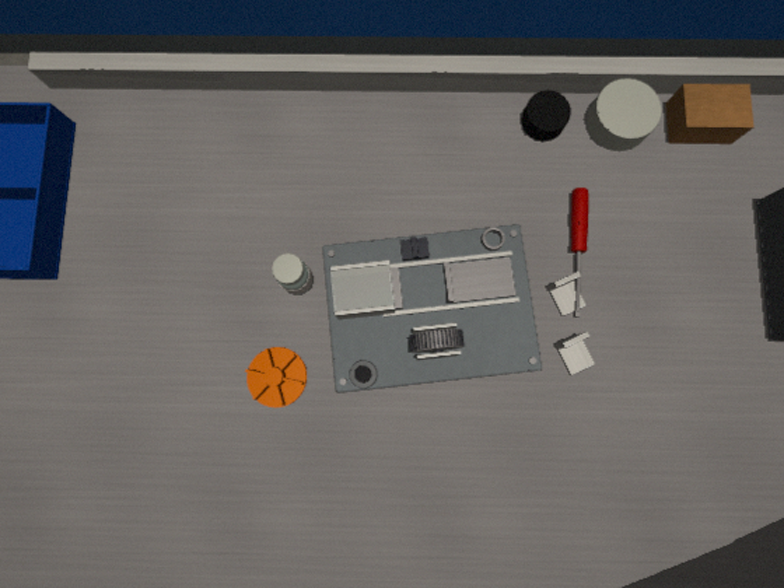

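View pics/a.png

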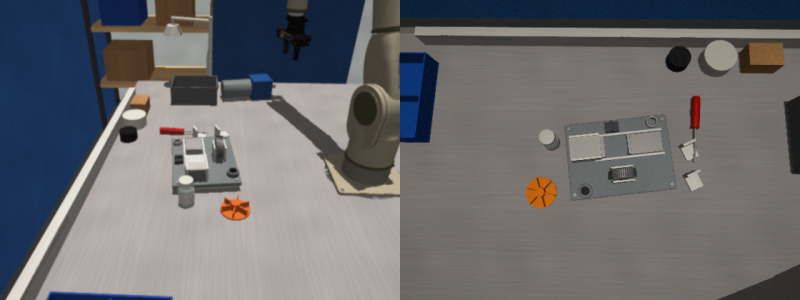

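The top view shows the unit with its wheel at about (437,340) in the 1.4x picture, the shutter ridge at about (447,280) and the gauge at (414,248). The unit is yawed about +6°, and its +y points left in the image. I'm moving above the wheel with the jaws shut and swinging the tool's y onto the unit's −y.

{"fn": "play_rows", "kwargs": {"motion": [[0.2, -0.19, -0.03, 0, 0, 0, 0], [0.4, -0.38, -0.05, 0, 0, 0, 0], [0.6, -0.57, -0.065, 0, 0, 0, 0], [0.776, -0.747, -0.065, 0, 0, 0, 0]], "squeeze": 20}}

```text
time: 1.7
ee_pos: [0.2877, -0.4083, 0.236]
eef_rot: [0.989, 0.147, 0.0, 0.0]
ft_force: [0.9, 0.3, 1.5]
width: 0.0547
```

{"fn": "play_rows", "kwargs": {"motion": [[0.2, -0.19, -0.03, 0, 0, 0, 0], [0.4, -0.38, -0.05, 0, 0, 0, 0], [0.6, -0.57, -0.065, 0, 0, 0, 0], [0.776, -0.747, -0.065, 0, 0, 0, 0]]}}

```text
time: 2.2
ee_pos: [0.3927, -0.2202, 0.2491]
eef_rot: [0.989, 0.147, 0.0, 0.001]
ft_force: [0.5, -0.7, -1.5]
width: 0.0151
```

{"fn": "play_rows", "kwargs": {"motion": [[0.2, -0.19, -0.03, 0, 0, 0.03, 0], [0.4, -0.38, -0.05, 0, 0, 0.06, 0], [0.6, -0.57, -0.065, 0, 0, 0.1, 0], [0.776, -0.747, -0.065, 0, 0, 0.12, 0], [0.776, -0.747, -0.065, 0, 0, 0.12, 0]]}}

```text
time: 2.82
ee_pos: [0.4979, -0.0297, 0.2617]
eef_rot: [0.998, 0.056, 0.0, -0.001]
ft_force: [0.8, -0.4, -0.1]
width: 0.0005
```

```bash
python3 - <<'E'
from h import *
np.set_printoptions(precision=4,suppress=True)
s=r.read_state();print(s["time"],s["ee_pos"],s["eef_rot"],s["width"],s["ft_force"])
p=eyes.camera("wrist");save(p,"w1.png",None,1.4)
R=np.array(p["R"]);print(-R.T@np.array(p["t"]),R)
for l,z in [("unit",0),("wheel_axle",.08),("shutter_ridge",.057),("gauge_ridge",.057)]:
    for k in eyes.landmark_of(p,l)[:2]: print(l,round(k["p"],2),np.array(k["xy"]),atz(p,k["xy"],z))
E
```

```text
2.825 [ 0.4979 -0.0297  0.2617] [ 0.9984  0.0562  0.0004 -0.0008] 0.0005438506433625703 [ 0.7993 -0.4136 -0.0959]
[ 0.5817 -0.0202  0.4243] [[ 0.1121 -0.9937 -0.0016]
 [-0.9469 -0.1073  0.3032]
 [-0.3014 -0.0324 -0.9529]]
unit 0.82 [278.5 136.4] [ 0.5533 -0.0206  0.    ]
wheel_axle 0.55 [285.7 188.2] [ 0.5    -0.0357  0.08  ]
shutter_ridge 0.73 [308.8 116.9] [ 0.5834 -0.0536  0.057 ]
gauge_ridge 0.83 [270.1  60.7] [ 0.6381 -0.0021  0.057 ]
gauge_ridge 0.17 [306.8 116. ] [ 0.5841 -0.0512  0.057 ]
```

View pics/w1.png

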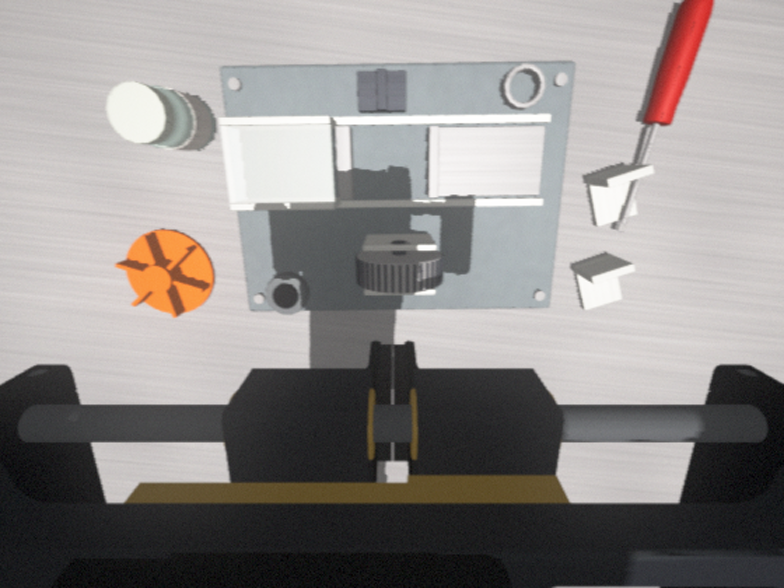

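The wrist view is aligned with the unit. The shutter ridge is at column ~433, the gauge ridge at ~382 and the wheel centre at (400,265), all in the 1.4x picture. About 43 mm of travel is needed, so roughly 85 mm of rim. I'm going down to just above the wheel top, 12 mm to the −y side.

{"fn": "play_rows", "kwargs": {"motion": [[0, 0.05, 0.2, 0, 0, 0, 0], [0, 0.086, 0.45, 0, 0, 0, 0], [0, 0.086, 0.62, 0, 0, 0, 0], [0, 0.086, 0.698, 0, 0, 0, 0], [0, 0.086, 0.698, 0, 0, 0, 0]]}}

```text
time: 3.7
ee_pos: [0.4984, -0.0515, 0.1218]
eef_rot: [0.999, 0.053, -0.0, -0.0]
ft_force: [-0.6, -0.1, 0.8]
width: 0.0007
```

{"fn": "play_rows", "kwargs": {"motion": [[0, 0, 0.01, 0, 0, 0, 0], [0, 0, 0.015, 0, 0, 0, 0], [0, 0, 0.02, 0, 0, 0, 0], [0, 0, 0.02, 0, 0, 0, 0]]}}

```text
time: 4.2
ee_pos: [0.4988, -0.051, 0.1181]
eef_rot: [0.999, 0.053, 0.0, 0.0]
ft_force: [0.4, -0.6, -0.6]
width: 0.0003
```

{"fn": "play_rows", "kwargs": {"motion": [[0, -0.02, 0.005, 0, 0, 0, 0], [0, -0.02, 0.0075, 0, 0, 0, 0], [0, -0.02, 0.0075, 0, 0, 0, 0]]}}

```text
time: 4.58
ee_pos: [0.4983, -0.047, 0.1164]
eef_rot: [0.999, 0.053, -0.0, 0.0]
ft_force: [0.3, -0.5, 0.5]
width: 0.0005
```

{"fn": "play_rows", "kwargs": {"motion": [[0, 0, 0.0025, 0, 0, 0, 0], [0, 0, 0.005, 0, 0, 0, 0], [0, 0, 0.005, 0, 0, 0, 0]]}}

```text
time: 4.95
ee_pos: [0.4984, -0.0471, 0.1156]
eef_rot: [0.999, 0.053, 0.0, 0.0]
ft_force: [-0.1, 0.4, 1.8]
width: 0.0004
```

{"fn": "play_rows", "kwargs": {"motion": [[0, 0, 0.0025, 0, 0, 0, 0], [0, 0, 0.005, 0, 0, 0, 0], [0, 0, 0.005, 0, 0, 0, 0]]}}

```text
time: 5.32
ee_pos: [0.4985, -0.0471, 0.1152]
eef_rot: [0.999, 0.053, 0.0, 0.0]
ft_force: [-3.6, 0.5, 10.4]
width: 0.0004
```

{"fn": "play_rows", "kwargs": {"motion": [[0, -0.03, -0.001, 0, 0, 0, 0], [0, -0.06, -0.001, 0, 0, 0, 0], [0, -0.09, -0.001, 0, 0, 0, 0], [0, -0.12, 0, 0, 0, 0, 0], [0, -0.12, 0, 0, 0, 0, 0]]}}

```text
time: 5.95
ee_pos: [0.4957, -0.0227, 0.1153]
eef_rot: [0.999, 0.053, -0.0, 0.0]
ft_force: [-5.9, 1.1, 13.3]
width: 0.0003
```

```bash
cat > m.py <<'E'
from h import *
np.set_printoptions(precision=4,suppress=True)
import sys
s=r.read_state();print(s["time"],s["ee_pos"],s["ft_force"])
for n in sys.argv[1:]:
    p=eyes.camera(n);save(p,n+"_%d.png"%int(s["time"]*100),None,1.4)
    q={}
    for l in ("shutter_ridge","gauge_ridge"):
        L=eyes.landmark_of(p,l)
        for k in L[:2]: print(n,l,round(k["p"],2),np.array(k["xy"]),atz(p,k["xy"],.057))
        if L:q[l]=atz(p,L[0]["xy"],.057)
    if len(q)==2: print("gap",(q["gauge_ridge"]-q["shutter_ridge"])@np.array([-.11,.994,0]))
E
python3 m.py top wrist side
```

```text
5.95 [ 0.4957 -0.0227  0.1153] [-5.8763  1.0884 13.2806]
top gauge_ridge 0.49 [408.4 252.4] [ 0.4824 -0.2264  0.057 ]
wrist shutter_ridge 0.73 [319.5 110.4] [ 0.5856 -0.0408  0.057 ]
wrist gauge_ridge 0.88 [273.9  21.2] [ 0.6368 -0.0033  0.057 ]
gap 0.03163854829899196
side shutter_ridge 0.67 [273.1 210.6] [ 0.579  -0.0381  0.057 ]
side gauge_ridge 0.66 [247.4 221.4] [0.6381 0.0137 0.057 ]
gap 0.04493586336441288
```

The stroke grips: the gap by wrist camera went from ~44 to ~32 mm. Repeating.

{"fn": "play_rows", "kwargs": {"motion": [[0, 0, -0.03, 0, 0, 0, 0], [0, 0.06, -0.03, 0, 0, 0, 0], [0, 0.12, -0.03, 0, 0, 0, 0], [0, 0.12, -0.008, 0, 0, 0, 0], [0, 0.12, 0, 0, 0, 0, 0]]}}

```text
time: 7.02
ee_pos: [0.4985, -0.0481, 0.1148]
eef_rot: [0.999, 0.053, 0.0, 0.001]
ft_force: [-6.0, -4.8, 16.7]
width: 0.0004
```

{"fn": "play_rows", "kwargs": {"motion": [[0, 0, 0, 0, 0, 0, 0], [0, -0.04, -0.001, 0, 0, 0, 0], [0, -0.08, -0.001, 0, 0, 0, 0], [0, -0.12, 0, 0, 0, 0, 0], [0, -0.12, 0, 0, 0, 0, 0]]}}

```text
time: 7.65
ee_pos: [0.4956, -0.0221, 0.1151]
eef_rot: [0.999, 0.054, -0.0, 0.0]
ft_force: [-6.7, 1.5, 12.9]
width: 0.0004
```

```bash
python3 m.py wrist
```

```text
7.65 [ 0.4956 -0.0221  0.1151] [-6.6565  1.4514 12.9251]
wrist shutter_ridge 0.65 [301.  112.6] [ 0.5826 -0.0273  0.057 ]
wrist shutter_ridge 0.6 [500.4 235.5] [ 0.5067 -0.1985  0.057 ]
wrist gauge_ridge 0.91 [279.8  19.8] [ 0.6378 -0.0063  0.057 ]
gap 0.01481023144072183
```

{"fn": "play_rows", "kwargs": {"motion": [[0, 0, -0.03, 0, 0, 0, 0], [0, 0.06, -0.03, 0, 0, 0, 0], [0, 0.11, -0.03, 0, 0, 0, 0], [0, 0.11, -0.008, 0, 0, 0, 0], [0, 0.11, 0, 0, 0, 0, 0]]}}

```text
time: 8.43
ee_pos: [0.4985, -0.0463, 0.1151]
eef_rot: [0.999, 0.053, 0.0, 0.001]
ft_force: [-7.7, -4.9, 21.9]
width: 0.0003
```

{"fn": "play_rows", "kwargs": {"motion": [[0, 0, 0, 0, 0, 0, 0], [0, -0.03, -0.001, 0, 0, 0, 0], [0, -0.06, -0.001, 0, 0, 0, 0], [0, -0.1, 0, 0, 0, 0, 0], [0, -0.1, 0, 0, 0, 0, 0]]}}

```text
time: 9.05
ee_pos: [0.4959, -0.0243, 0.1155]
eef_rot: [0.999, 0.054, -0.0, 0.0]
ft_force: [-8.3, 2.1, 17.9]
width: 0.0
```

{"fn": "play_rows", "kwargs": {"motion": [[0, 0, -0.05, 0, 0, 0, 0], [0, 0, -0.3, 0, 0, 0, 0], [0, 0, -0.6, 0, 0, 0, 0], [0, 0, -0.6, 0, 0, 0, 0], [0, 0, -0.6, 0, 0, 0, 0]]}}

```text
time: 9.68
ee_pos: [0.4957, -0.0252, 0.234]
eef_rot: [0.999, 0.053, -0.0, 0.0]
ft_force: [-0.4, -0.6, 0.2]
width: 0.0003
```

```bash
python3 m.py wrist top; python3 - <<'E'
from h import *
p=eyes.camera("wrist"); save(p,"w3.png",(160,20,400,220),3.3)
E
```

```text
9.675 [ 0.4957 -0.0252  0.234 ] [-0.3903 -0.593   0.2313]
wrist shutter_ridge 0.93 [280.1 111. ] [ 0.5836 -0.0157  0.057 ]
wrist gauge_ridge 0.61 [276.6  53.9] [ 0.6386 -0.0062  0.057 ]
gap 0.003378885564873573
```

View pics/w3.png

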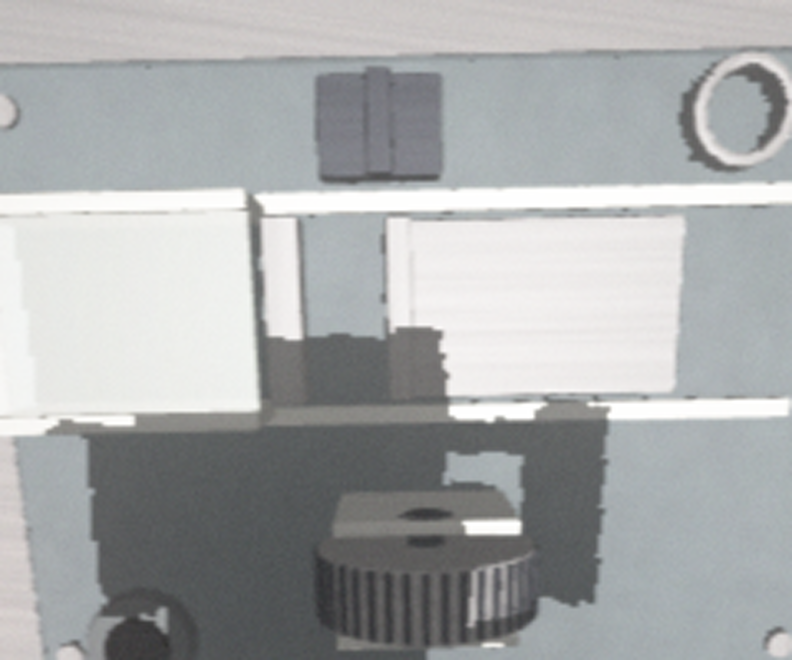

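The crop shows the gauge ridge at columns 364–391 (row 120) and the shutter ridge at about 385–411 (rows 217–398), so the shutter is still a few mm short. I'll compute the exact gap, taking the yaw from the deck edge.

```bash
cat > g.py <<'E'
from h import *
from scipy.ndimage import map_coordinates
def edges(p,A,B,hw=.014,n=141,z=.057):
    pass
def gap(p,th,sx,gx,sy,gy,o,half=.016):
    # mean intensity profiles along unit y across each ridge at height z
    ux=np.array([np.cos(th),np.sin(th),0]);uy=np.array([-np.sin(th),np.cos(th),0])
    g=cv2.cvtColor(p["image"],cv2.COLOR_RGB2GRAY).astype(float)
    out=[]
    for (x0,x1),yc in ((sx,sy),(gx,gy)):
        t=np.arange(-half,half+1e-9,.0005)
        pr=np.zeros_like(t)
        for x in np.linspace(x0,x1,12):
            uv=np.array([proj(p,o+x*ux+(yc+a)*uy+np.array([0,0,.057])) for a in t])
            pr+=map_coordinates(g,[uv[:,1],uv[:,0]],order=1)
        out.append((yc+t,pr/12))
    return out
E
python3 - <<'E'
from h import *
np.set_printoptions(precision=4,suppress=True)
p=eyes.camera("wrist");c=lambda x,y:(160+(x+.5)/3.3-.5,20+(y+.5)/3.3-.5)
a=atz(p,c(0,64),.035);b=atz(p,c(790,48),.035);d=a-b;print("yaw edge",np.arctan2(-d[0],d[1]))
a=atz(p,c(0,415),.041);b=atz(p,c(788,401),.041);d=a-b;print("yaw rail bottom",np.arctan2(-d[0],d[1]))
# Hough-like fit of far deck edge
g=cv2.cvtColor(p["image"],cv2.COLOR_RGB2GRAY).astype(float)
pts=[]
for u in range(170,392,4):
    col=np.diff(cv2.GaussianBlur(g[22:60,u:u+1],(1,5),0)[:,0]);i=np.argmin(col[:24]);
    pts.append((u,22.5+i))
pts=np.array(pts,np.float32);l=cv2.fitLine(pts,cv2.DIST_HUBER,0,.01,.01).ravel();f=lambda u:(u,l[3]+(u-l[2])*l[1]/l[0])
a=atz(p,f(170),.035);b=atz(p,f(390),.035);d=a-b;th=np.arctan2(-d[0],d[1]);print("yaw fit",th,f(170),f(390))
e=lambda x,y:atz(p,c(x,y),.057)
for th in(.105,.115,.125):
    uy=np.array([-np.sin(th),np.cos(th),0])
    print(th,"gauge",[e(x,120)@uy for x in(364,391)],"sh",[e(x,y)@uy for x,y in((388,220),(386,395),(411,300))])
a=e(388,220);b=e(386,395);d=a-b;print("yaw shutter edge",np.arctan2(d[1],d[0]))
E
```

```text
yaw edge 0.12412856447266428
yaw rail bottom 0.12379827870617982
yaw fit 0.12453165435128388 (170, np.float32(38.52962)) (390, np.float32(33.97207))
0.105 gauge [np.float64(-0.06599973079125071), np.float64(-0.07442522759113325)] sh [np.float64(-0.07344597196179616), np.float64(-0.07268796408600485), np.float64(-0.08096843471110077)]
0.115 gauge [np.float64(-0.07231948085366942), np.float64(-0.08074466064781159)] sh [np.float64(-0.07947621932890796), np.float64(-0.0781697899792889), np.float64(-0.08675472334698595)]
0.125 gauge [np.float64(-0.07863199902826877), np.float64(-0.08705601930571212)] sh [np.float64(-0.08549851914031682), np.float64(-0.08364379895871628), np.float64(-0.09253233658283176)]
yaw shutter edge 0.09118043516501924
```

The yaw is 0.124 and the gap is about 5.7 mm. Next comes an 8 mm rim stroke (4 mm of shutter).

{"fn": "play_rows", "kwargs": {"motion": [[0, 0.06, 0.25, 0, 0, 0, 0], [0, 0.06, 0.5, 0, 0, 0, 0], [0, 0.06, 0.58, 0, 0, 0, 0], [0, 0.06, 0.593, 0, 0, 0, 0], [0, 0.06, 0.597, 0, 0, 0, 0]]}}

```text
time: 10.7
ee_pos: [0.4975, -0.0369, 0.1163]
eef_rot: [0.999, 0.053, -0.0, 0.0]
ft_force: [-4.9, 0.2, 9.8]
width: 0.0002
```

{"fn": "play_rows", "kwargs": {"motion": [[0, 0, 0, 0, 0, 0, 0], [0, -0.01, 0, 0, 0, 0, 0], [0, -0.025, 0, 0, 0, 0, 0], [0, -0.04, 0, 0, 0, 0, 0], [0, -0.04, 0, 0, 0, 0, 0]]}}

```text
time: 11.32
ee_pos: [0.497, -0.0291, 0.1163]
eef_rot: [0.999, 0.053, 0.001, 0.0]
ft_force: [-4.3, -1.3, 6.8]
width: 0.0005
```

{"fn": "play_rows", "kwargs": {"motion": [[0, 0, -0.05, 0, 0, 0, 0], [0, 0, -0.3, 0, 0, 0, 0], [0, 0, -0.6, 0, 0, 0, 0], [0, 0, -0.6, 0, 0, 0, 0], [0, 0, -0.6, 0, 0, 0, 0]]}}

```text
time: 11.95
ee_pos: [0.4965, -0.0291, 0.2354]
eef_rot: [0.999, 0.053, 0.0, 0.0]
ft_force: [0.0, 0.5, -1.4]
width: 0.0003
```

```bash
cat > warp.py <<'E'
# orthorectify plane z=.057 in unit axes, 4 px/mm: column = -unit y, row = -unit x
from h import *
import sys
th=.1242;o=np.array([.5525,-.0245,0]);ux=np.array([np.cos(th),np.sin(th),0]);uy=np.array([-np.sin(th),np.cos(th),0])
p=eyes.camera("wrist");s=r.read_state();print(s["time"],s["ee_pos"],s["ft_force"])
W=[(.11,.06),(.11,-.04),(-.01,-.04),(-.01,.06)]
src=np.float32([proj(p,o+a*ux+b*uy+[0,0,.057]) for a,b in W])
dst=np.float32([(0,0),(600,0),(600,720),(0,720)])/1.0
H=cv2.getPerspectiveTransform(src,dst)
im=cv2.warpPerspective(p["image"],H,(600,720),flags=cv2.INTER_CUBIC)[:,:,::-1]
cv2.imwrite("pics/"+sys.argv[1],cv2.resize(im[0:600],(600,600)))
E
python3 warp.py o1.png
```

```text
12.0 [ 0.49604007 -0.02910022  0.23456426] [-0.54050515  0.20818741 -0.44311147]
```

View pics/o1.png

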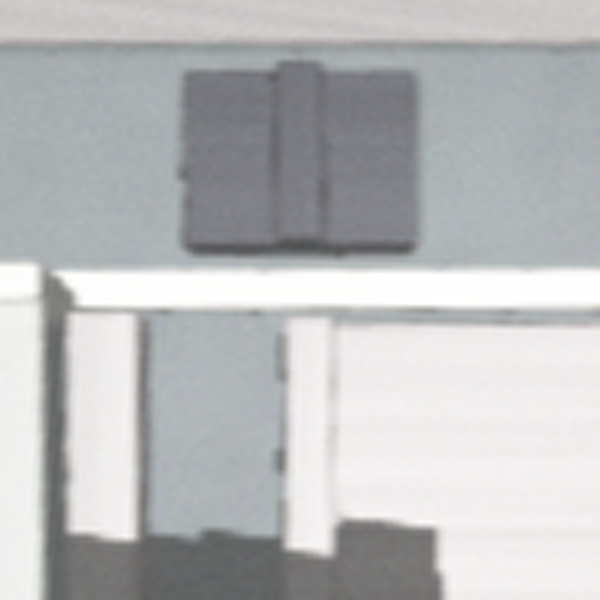

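The rectified view (6 px/mm) shows the gauge ridge at columns 277–324 and the shutter ridge at 287–334. The gap is about 1.7 mm, which is 3.4 mm of rim.

{"fn": "play_rows", "kwargs": {"motion": [[0, 0.017, 0.25, 0, 0, 0, 0], [0, 0.017, 0.5, 0, 0, 0, 0], [0, 0.017, 0.58, 0, 0, 0, 0], [0, 0.017, 0.596, 0, 0, 0, 0], [0, 0.017, 0.601, 0, 0, 0, 0]]}}

```text
time: 12.62
ee_pos: [0.4958, -0.0324, 0.1162]
eef_rot: [0.999, 0.053, -0.002, 0.0]
ft_force: [-14.0, -0.1, 22.5]
width: 0.0005
```

{"fn": "play_rows", "kwargs": {"motion": [[0, 0, 0, 0, 0, 0, 0], [0, -0.008, 0, 0, 0, 0, 0], [0, -0.017, 0, 0, 0, 0, 0], [0, -0.017, 0, 0, 0, 0, 0]]}}

```text
time: 13.12
ee_pos: [0.4956, -0.0296, 0.1162]
eef_rot: [0.999, 0.053, -0.001, 0.001]
ft_force: [-9.7, -1.0, 14.7]
width: 0.0002
```

{"fn": "play_rows", "kwargs": {"motion": [[0, 0, -0.05, 0, 0, 0, 0], [0, 0, -0.3, 0, 0, 0, 0], [0, 0, -0.6, 0, 0, 0, 0], [0, 0, -0.6, 0, 0, 0, 0], [0, 0, -0.6, 0, 0, 0, 0]]}}

```text
time: 13.75
ee_pos: [0.4965, -0.0291, 0.2352]
eef_rot: [0.999, 0.053, 0.0, 0.0]
ft_force: [0.3, 0.4, -1.6]
width: 0.0003
```

```bash
python3 warp.py o2.png
```

```text
13.8 [ 0.49604992 -0.02909907  0.23434676] [-0.36530287 -0.47392072 -0.48751789]
```

View pics/o2.png

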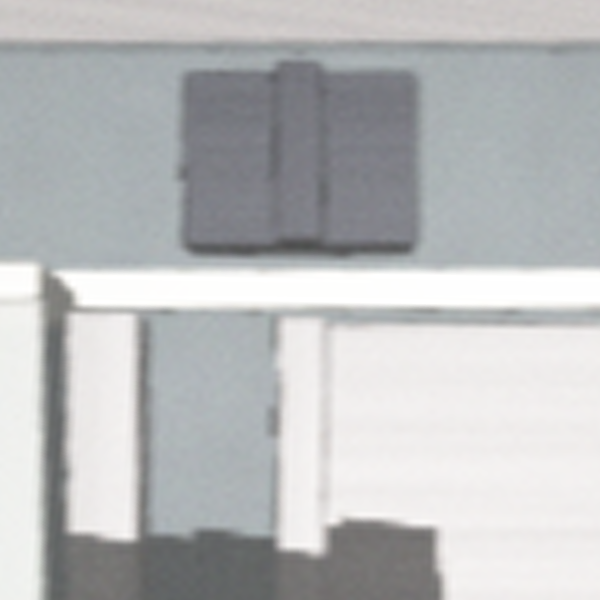

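The shutter ridge is now at 278–326 and the gauge ridge at 277–324, within about 0.2 mm. I'll check it numerically and back off clear.

```bash
python3 - <<'E'
import cv2,numpy as np
g=cv2.cvtColor(cv2.imread("pics/o2.png"),cv2.COLOR_BGR2GRAY).astype(float)
for n,a,b in(("gauge",90,230),("sh1",340,420),("sh2",440,510)):
    p=cv2.GaussianBlur(g[a:b].mean(0)[None],(9,1),2)[0];d=np.diff(p)
    print(n,[(i,round(d[i],1)) for i in range(262,342) if abs(d[i])>.8 and abs(d[i])>=abs(d[i-1]) and abs(d[i])>=abs(d[i+1])],"darkest",262+np.argmin(p[262:292]),308+np.argmin(p[308:340]))
# yaw residual: lip edge & deck edge in warped image
d=np.diff(cv2.GaussianBlur(g,(1,9),2),axis=0)
e=[25+np.argmin(d[25:60,u]) for u in range(5,595,10)];print("deck edge slope",np.polyfit(range(5,595,10),e,1)[0])
E
```

```text
gauge [(268, np.float64(-1.6)), (281, np.float64(1.3)), (316, np.float64(-1.6)), (328, np.float64(1.4))] darkest 275 322
sh1 [(267, np.float64(-1.2)), (280, np.float64(6.0)), (319, np.float64(-2.8)), (332, np.float64(2.6))] darkest 272 325
sh2 [(269, np.float64(-2.2)), (279, np.float64(7.3)), (317, np.float64(-2.9)), (330, np.float64(2.8))] darkest 273 324
deck edge slope 0.00042080654587959844
```

{"fn": "play_rows", "kwargs": {"motion": [[-0.2, 0, -0.2, 0, 0, 0, 0], [-0.3, 0, -0.4, 0, 0, 0, 0], [-0.3, 0, -0.4, 0, 0, 0, 0], [-0.3, 0, -0.4, 0, 0, 0, 0]]}}

```text
time: 14.3
ee_pos: [0.4365, -0.0356, 0.3136]
eef_rot: [0.999, 0.053, -0.001, -0.0]
ft_force: [0.1, -0.1, -0.5]
width: 0.0004
```

```bash
python3 warp.py o3.png; python3 m.py side top wrist
```

```text
14.35 [ 0.43640485 -0.03545455  0.31330235] [ 0.26315943 -0.82250946 -0.8127663 ]
14.35 [ 0.4364 -0.0355  0.3133] [ 0.2632 -0.8225 -0.8128]
side shutter_ridge 0.79 [272.2 217.5] [ 0.5792 -0.0063  0.057 ]
side gauge_ridge 0.59 [247.1 220. ] [0.6395 0.0075 0.057 ]
side gauge_ridge 0.29 [261.5 282.2] [0.5854 0.2363 0.057 ]
gap 0.007112065227270766
top gauge_ridge 0.65 [295.5 175.9] [ 0.6348 -0.0026  0.057 ]
wrist shutter_ridge 0.62 [283.2 137.6] [ 0.4911 -0.0335  0.057 ]
wrist shutter_ridge 0.58 [272.8  63.3] [ 0.582  -0.0101  0.057 ]
wrist gauge_ridge 0.96 [273.9  13.6] [ 0.6371 -0.0059  0.057 ]
gap 0.01134570841374817
```

View pics/o3.png

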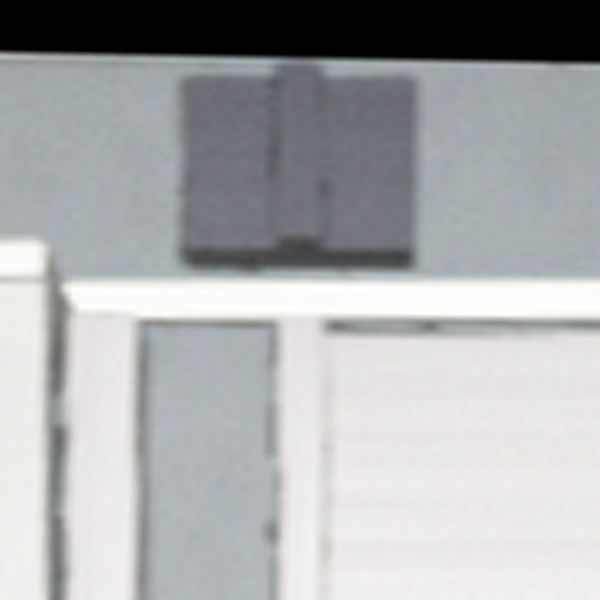

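From the second viewpoint the gauge ridge is at columns 276–324 and the shutter ridge at 278–325, a gap of no more than 0.3 mm. The tool is clear and nothing else has moved. Handing in.

```bash
python3 -c "
from h import *
s=r.read_state();print(s['ft_force'],np.abs(s['joint_vel']).max());print(job.close_job())"
```

```text
[-0.92993933 -0.24384356 -0.38386293] 0.0018418096079178205
the job is handed in; nothing more can be done
None
```

I rolled the wheel with the shut fingertips in five short strokes, pressing with about 7–22 N. That moved the shutter about 43 mm, until its ridge stood level with the gauge ridge. I then lifted off and handed the job in with the tool at rest about 0.2 m above the wheel, at 14.4 s on the robot clock. The finger touched nothing but the wheel.

**Alignment:** Rectified wrist images from two viewpoints show the ridges in line, with the shutter 0.2–0.3 mm short of the mark. That is within the measurement error. The gauge block stayed where it was in those images.

**Checks that disagreed:**
- **Side camera:** its landmarks still gave a gap of about 6–7 mm. They also read about 9 mm too far at the start, so I discounted them.
- **Wrist camera:** the best-scored shutter landmark at the end was misplaced, near the wheel. The second-best put the shutter about 2.6 mm past the mark, against the image edges, so I did not use it.
- **Top camera:** its last picture found no shutter ridge.
- **Press force:** the normal press reached 22 N in two strokes, above the suggested 5–15 N but well under the limits.

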